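# Block up a bench anvil in its packing crate

### The arm

A 6-joint arm with a two-finger parallel gripper is mounted at the origin on the work surface. World frame = base frame: x ahead of the robot, y to its left, z up, the work surface at z = 0. Lengths are in mm, angles in rad, forces in N, time in s.
With the tool pointing down it reaches from about 300 to 775 mm from the base axis. Payload 14.6 kg.
Tool frame: the origin (TCP) lies between the finger pads; the fingertips stand 8 mm ahead of it and the grasp point (between the pads) lies 11 mm behind it; z points along the fingers, y is the direction in which the jaws open and shut (so a half turn about z gives the same grasp; the last joint's range is limited). The gripper opens to 94 mm and grips with 3 to 60 N. Pads are 16 mm wide; open, the fingers measure 119 mm over their backs; the gripper's body (75 mm by 177 mm) begins 78 mm behind the grasp point.
Start: joints at [-1.191, 0.3, 1.521, -0, 1.321, -0.067], TCP at [237.637, -496.002, 213.446] pointing down, gripper open.
Joint ranges: [-3.03, 3.03], [-0.79, 2.21], [0.23, 2.52], [-1.04, 4.18], [0, 3.07], [-2.55, 2.55]. Speed limits (rad/s): [2.22, 2.22, 2.57, 3.14, 3.14, 3.14].

### API

Orientations are given as [roll, pitch, yaw] about the fixed x, y, z axes, in that order (R = Rz(yaw) Ry(pitch) Rx(roll)).
In Python, from cell import manip gives the robot as it stands. The module is installed in compiled form; this text tells all that it offers.
- The arm moves only by the tool send_rows, never from a script. Its argument "series" is a list that holds one entry, the list of rows, each a list of 5 numbers: the opening, from 0 (shut) to 1 (fully open), then the shift along the tool's x, y, z in mm, then the turn about the tool's z in degrees. In form: [[[gripper, dx, dy, dz, roll], ...]]. A call has 1 to 10 rows; each row is the pose to reach, as a shift and turn from the pose commanded when the call began, along the tool's axes at that moment; what a row does not reach only later rows make up. A row lasts 1/10 s, in which the tool goes at most 50 mm and 8.59 degrees, less where a joint would pass 70% of its speed; a pose out of reach is approached as far as the arm can. A call with a gripper value outside its range is refused whole. The fingers move at their own pace and stop on an object; "newtons" is the grip in N (left out, the last holds). Time passes only in rows, so rows that repeat a pose let the fingers close. It gives the time, the measured TCP pose, the force and the opening at its end, in the units of the state.
- manip.read_state(): the state, without advancing time (a new reading comes with each control period).
- manip.camera(name): name is "scene" or "side" or "wrist"; returns a dict with "img" (420x560x3 uint8, red, green, blue), "vfov" (degrees; the focal length in pixels is half the picture's height over the tangent of half this angle, whatever the lens; pixels are square), "cx", "cy" (the principal point, pixels), "dist" ([k1, k2, p1, p2, k3] as OpenCV has them; the pictures are not rectified), "pose" (4x4, takes a point from camera to world coordinates); the wrist camera has in their place "T_tool_cam" (4x4, takes a point from camera to tool coordinates, whose origin is the TCP and whose axes are the flange's). Camera axes: x right, y down, z forward; pixel columns grow to the right and rows downward; lengths in mm; the calibration is good to about 2 mm. A picture is of the moment at which its call begins: read the wrist's pose just before it. There is no depth.
- manip.sign_off(): hands the job in, once; it reports no verdict.
Trained networks look in a picture, given as the dict that the camera call returned (one of the last four; its "shot" number tells which), for a name from the list of things; names that differ only in an ending like _2 or _b are one class to them, and where a whole thing is asked for, a point or a joint stands for the part that bears it (a point fixed in the world has none). Each returns a list of dicts, best first, with "conf" (0 to 1); they miss things now and then, are a little off and sometimes report something else, mostly with a low value. They report only what shows in the picture. A call takes as long as a camera call. They do not tell look-alikes from the thing itself.
- manip.find_in(target, picture): "rect" ([left, top, width, height] in pixels, round what is visible of it).
- manip.silhouettes(target, picture): "pixels" (420x560 bool, what is visible of it) and "rect" ([left, top, width, height] in pixels, round what is visible of it).
The state is a dict: "clock": time; "joints": joint angles; "qd": joint speeds; "effort": joint torques, N m; "eef_pos": TCP position; "eef_rot": TCP orientation; "wrist_force": force on the tool from outside, world axes, zero at the start; "moment": the same for the moment, N m; "finger_gap": finger opening in mm.
Only numpy, scipy, OpenCV 4.12 (cv2) and the standard library are available. Lean on these libraries where they do the work, as an engineer would, in place of code of your own. Each camera call takes 0.05 s, during which the arm holds its last target. There are 200 camera calls.

### The job

Pack the little bench anvil so that it cannot slide along its crate: stand one hardwood block upright in the gap at each end of it, using the two blocks that together fill the free length, both lowered (not dropped) right down onto the crate's floor. Slide the anvil along the crate as needed to make room, but do not lift it out, and leave the third block, the hammer, the chisel and the stamp tin where they are.

Things in the scene. Friction and masses are not known exactly. Their poses are not given: they have to be found in the camera images.
- crate: open plywood crate, fixed to the bench. Inside 66 mm wide (own x) and 190 mm long (own y); floor 8 mm thick, walls 8 mm thick, rim 45 mm above the bench. Origin: centre of its underside, on the bench; its yaw varies.
- anvil: steel bench anvil, 0.9 kg, loose on the crate's floor, slides only along it (3-8 N; 3 mm play each side; own y along the crate's). Foot 60 (x) x 110 (y) x 14 mm; 65 high; nothing overhangs the foot. Straight-sided top (the face) 34 mm wide (x), y -50 to +18, 41 to 65 mm up: grip across it, above the rim. Horn to +y, tip at y +53. End gaps total 80 mm, unequal. Origin: centre of underside.
- block_thin: plain hardwood block standing on end on the bench: 30 mm thick (own y), 50 mm wide (own x), 90 mm tall (z), 0.10 kg. Origin: centre of its underside. The two lower edges of its broad 50 x 90 faces have 4 mm 45-degree bevels that help it enter a gap. The thinnest of the three.
- block_mid: plain hardwood block standing on end on the bench: 45 mm thick (own y), 50 mm wide (own x), 90 mm tall (z), 0.15 kg. Origin: centre of its underside. The two lower edges of its broad 50 x 90 faces have 4 mm 45-degree bevels that help it enter a gap. The middle one of the three.
- block_thick: plain hardwood block standing on end on the bench: 60 mm thick (own y), 50 mm wide (own x), 90 mm tall (z), 0.20 kg. Origin: centre of its underside. The two lower edges of its broad 50 x 90 faces have 4 mm 45-degree bevels that help it enter a gap. The thickest of the three; it does not fit together with either of the others.
- hammer: hammer with a wooden handle, about 260 mm long, lying on the bench beyond the crate; bystander. Origin: on the bench near its middle; handle towards its own -x.
- chisel: steel cold chisel, about 170 mm long (own x), 18 mm thick, lying on the bench; bystander. Origin: underside near its middle.
- stamp_tin: grey open tin, 80 (x) by 110 (y) mm, filled with upright steel stamps up to 54 mm high; bystander. Origin: centre of its underside.
Not all that is in view belongs to the job. What is shaped like the block_mid but orange or pink is not meant. What is shaped like the block_thin but green is not meant.

How it is judged:
By the outcome, as a careful person would: the job done as asked, in the order asked, and still so for the second after the job is handed in, with the robot touching nothing.
It also fails if it takes over 51 s, if anything falls off the work surface, if the arm or the gripper's body presses on something with over 40 N, if the wrist force passes 120 N, or if a joint passes its speed limit or range.

## Working session

There is one attempt and no reset: what is moved stays moved. The work goes in short steps, Python scripts to look and compute and a tool call to move; the robot and the scene stay as the last step left them, time stands still between calls to the robot, and variables do not carry over. Pictures are saved under pics/ and viewed, about 8 in all and at most 12, crops included, and the job is handed in when it is done.

Besides the shell and the picture viewer there is one more tool, called after "Emit:" as name(argument=value, ...), one argument or row to a line, values as JSON. send_rows: Moves the arm, as the interface text tells. Its arguments: {"type":"object","properties":{"series":{"type":"array"},"newtons":{"type":"number"}},"required":["series"]}

```bash
mkdir -p pics
cat > h.py <<'E'
import numpy as np,cv2
from cell import manip
from scipy.spatial.transform import Rotation as R
def K(c):
    f=c["img"].shape[0]/2/np.tan(np.radians(c["vfov"])/2)
    return np.array([[f,0,c["cx"]],[0,f,c["cy"]],[0,0,1.]])
def pose(c,s=None):
    if "pose" in c: return np.array(c["pose"])
    T=np.eye(4);T[:3,:3]=R.from_euler('xyz',s["eef_rot"]).as_matrix();T[:3,3]=s["eef_pos"]
    return T@np.array(c["T_tool_cam"])
def w(c,P,uv,z):
    uv=np.array(uv,float).reshape(-1,1,2)
    n=cv2.undistortPoints(uv,K(c),np.array(c["dist"],float)).reshape(-1,2)
    d=np.c_[n,np.ones(len(n))]@P[:3,:3].T
    return P[:3,3]+d*((z-P[2,3])/d[:,2])[:,None]
def proj(c,P,X):
    T=np.linalg.inv(P); X=np.array(X,float).reshape(-1,3)
    return cv2.projectPoints(X,cv2.Rodrigues(T[:3,:3])[0],T[:3,3],K(c),np.array(c["dist"],float))[0].reshape(-1,2)
def save(c,n): cv2.imwrite(f"pics/{n}.png",c["img"][:,:,::-1])
def box(x,y,yaw,sx,sy,z0,z1):
    p=np.array([[a*sx/2,b*sy/2] for a,b in((-1,-1),(1,-1),(1,1),(-1,1))])
    r=np.array([[np.cos(yaw),-np.sin(yaw)],[np.sin(yaw),np.cos(yaw)]])
    p=p@r.T+[x,y]
    return np.r_[np.c_[p,np.full(4,z0)],np.c_[p,np.full(4,z1)]]
E
python3 - <<'E'
from h import *
s=manip.read_state();print(s)
for n in("scene","side"):
    c=manip.camera(n);save(c,n+"0");print(n,c["vfov"],c["dist"],np.round(c["pose"],2).tolist())
    for t in("crate","anvil","block_thin","block_mid","block_thick","hammer","chisel","stamp_tin"):
        print(t,[(np.round(d["rect"]).tolist(),round(d["conf"],2)) for d in manip.find_in(t,c)])
a=cv2.imread("pics/scene0.png");b=cv2.imread("pics/side0.png")
E
```

```text
{'clock': 0.0, 'joints': array([-1.19061511e+00,  3.00482677e-01,  1.52157715e+00, -2.73799076e-05,
        1.32068781e+00, -6.66014198e-02]), 'qd': array([-1.55090129e-03, -8.90760380e-04, -5.30524094e-05,  6.52968103e-04,
       -8.56449497e-05, -1.81386005e-04]), 'effort': array([ 6.79609893e-04, -5.31806552e+01, -3.52736378e+01,  7.09151826e-02,
        2.43266195e-02, -1.25912952e-04]), 'eef_pos': array([ 237.53392415, -495.78530606,  212.88163429]), 'eef_rot': array([-3.14043846e+00, -5.04054960e-05,  4.46789402e-01]), 'wrist_force': array([-1.11850225, -0.74909173, -0.74569635]), 'moment': array([-0.0171086 , -0.02397702,  0.02351934]), 'finger_gap': 93.94845287434865}
scene 44.33070537533112 [-0.11216861  0.          0.          0.          0.        ] [[-0.42, 0.6, -0.68, 1454.51], [0.91, 0.28, -0.31, 434.41], [0.0, -0.75, -0.66, 879.3], [0.0, 0.0, 0.0, 1.0]]
crate [([280.0, 213.0, 87.0, 38.0], 0.88)]
anvil [([312.0, 207.0, 44.0, 26.0], 0.82)]
block_thin [([201.0, 142.0, 16.0, 31.0], 0.93), ([178.0, 129.0, 21.0, 34.0], 0.71), ([401.0, 251.0, 58.0, 43.0], 0.62)]
block_mid [([
[... 325 characters left out ...]
([280.0, 210.0, 86.0, 40.0], 0.27)]
side 42.02747107043068 [0.06449179 0.         0.         0.         0.        ] [[-0.98, -0.13, 0.17, 344.26], [-0.21, 0.52, -0.83, 1273.1], [0.02, -0.85, -0.53, 829.17], [0.0, 0.0, 0.0, 1.0]]
crate [([256.0, 199.0, 36.0, 62.0], 0.76)]
anvil [([260.0, 209.0, 25.0, 34.0], 0.79)]
block_thin [([339.0, 131.0, 16.0, 28.0], 0.84), ([326.0, 140.0, 21.0, 33.0], 0.68)]
block_mid [([268.0, 157.0, 24.0, 34.0], 0.88), ([281.0, 145.0, 19.0, 32.0], 0.76), ([280.0, 130.0, 21.0, 26.0], 0.53)]
block_thick [([328.0, 158.0, 24.0, 34.0], 0.69)]
hammer [([190.0, 190.0, 40.0, 58.0], 0.9)]
chisel [([247.0, 139.0, 24.0, 29.0], 0.59)]
stamp_tin [([209.0, 271.0, 48.0, 53.0], 0.59)]
```

View pics/scene0.png

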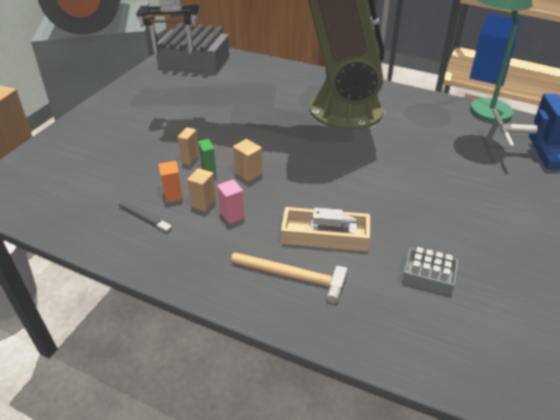

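View pics/side0.png

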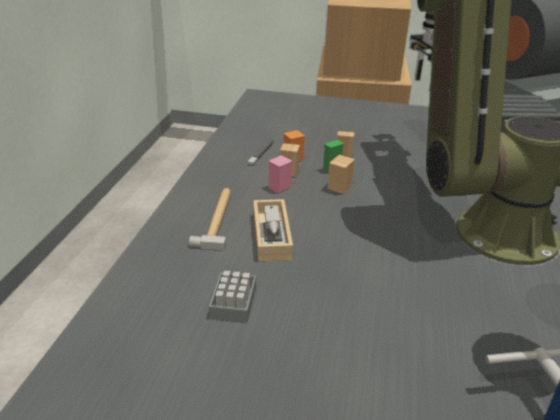

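Scene: the candidates for the wooden blocks are beige (189,146), (202,190) and (248,160). The orange (171,182), pink (231,202) and green (207,156) ones are decoys. The crate with the anvil is at (326,228).

```bash
python3 - <<'E'
from h import *
s=manip.read_state()
cs={n:manip.camera(n) for n in("scene","side","wrist")}
save(cs["wrist"],"w0");print(np.round(cs["wrist"]["T_tool_cam"],3).tolist(),cs["wrist"]["vfov"],cs["wrist"]["dist"])
# centroid rays intersected at mid height
for n,a,b,z in(("thin",(188.5,146),(346,145),45),("mid",(201,189.5),(290,161),45),("thick",(249,158.5),(340,175),45),("crate",(326,228),(273,230),25),("tin",(430,272),(233,297),25),("pink",(231,201),(280,174),45),("orange",(171,182),(294,146),45),("green",(207,157),(333,156),45)):
    print(n,[np.round(w(cs[k],pose(cs[k]),p,z)[0]).tolist() for k,p in(("scene",a),("side",b))])
c=cs["scene"]
for t in("crate","anvil"):
    m=manip.silhouettes(t,c)
    if m:
        r=cv2.minAreaRect(np.argwhere(m[0]["pixels"])[:,::-1].astype(np.float32));print(t,r)
E
python3 -c "
import cv2
a=cv2.imread('pics/scene0.png')[120:260,100:380]
b=cv2.imread('pics/w0.png')
import numpy as np
a=cv2.resize(a,(800,400),interpolation=3);cv2.imwrite('pics/crop0.png',a)"
```

```text
[[-0.001, -0.967, -0.254, 74.303], [1.0, -0.001, -0.0, 0.395], [-0.0, -0.254, 0.967, -170.297], [0.0, 0.0, 0.0, 1.0]] 59.29940985557245 [-0.02835608  0.          0.          0.          0.        ]
thin [[462.0, -318.0, 45.0], [456.0, -329.0, 45.0]]
mid [[615.0, -181.0, 45.0], [610.0, -176.0, 45.0]]
thick [[443.0, -133.0, 45.0], [451.0, -128.0, 45.0]]
crate [[592.0, 154.0, 25.0], [585.0, 163.0, 25.0]]
tin [[627.0, 416.0, 25.0], [613.0, 426.0, 25.0]]
pink [[622.0, -89.0, 45.0], [622.0, -89.0, 45.0]]
orange [[621.0, -269.0, 45.0], [617.0, -279.0, 45.0]]
green [[486.0, -242.0, 45.0], [487.0, -242.0, 45.0]]
crate ((325.2325439453125, 229.6516571044922), (88.60322570800781, 38.036739349365234), 4.666858196258545)
anvil ((333.90771484375, 221.23849487304688), (45.27267837524414, 23.814666748046875), 7.125016689300537)
```

View pics/crop0.png

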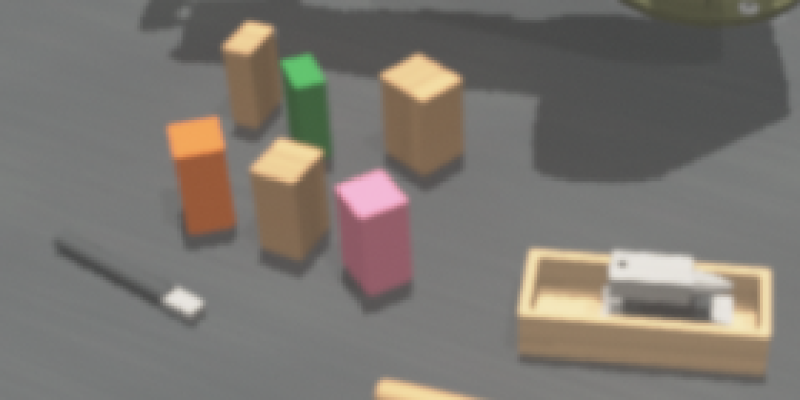

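The crop confirms three beige hardwood blocks: thin (189,146), mid (202,190) and thick (248,160), in increasing thickness. Thin and mid (30+45=75 of 80 mm) are the ones to use. The anvil sits toward the crate's +y end with its horn to +y. Next I move the wrist camera above the blocks.

Emit:
send_rows(
  series=[
    [[1, 40, -10, 0, 0], [1, 85, -20, 0, 0], [1, 130, -31, 0, 0], [1, 175, -42, 0, 0], [1, 220, -53, 0, 0], [1, 265, -64, 0, 0], [1, 310, -75, 0, 0], [1, 350, -85, 0, 0], [1, 375, -91, 0, 0], [1, 375, -91, 0, 0]],
  ],
)

```text
clock: 2.15
eef_pos: [538.3, -249.7, 213.0]
eef_rot: [-3.141, -0.0, 0.45]
wrist_force: [-0.2, -0.7, -0.2]
finger_gap: 93.9
```

Run:
```python
from h import *
s=manip.read_state();c=manip.camera("wrist");save(c,"w1");P=pose(c,s)
print(s["eef_pos"],s["eef_rot"],s["qd"].round(2))
for t in("block_thin","block_mid","block_thick"):
    for d in manip.silhouettes(t,c):
        r=d["rect"];print(t,np.round(r),round(d["conf"],2),w(c,P,[r[0]+r[2]/2,r[1]+r[3]/2],60).round().tolist())
```

```text
[ 538.27397166 -249.71492059  213.03966105] [-3.14113985e+00 -8.88461731e-05  4.50129097e-01] [-0.06 -0.03  0.04 -0.01 -0.01 -0.05]
block_thin [210. 203.  60.  84.] 0.62 [[488.0, -236.0, 60.0]]
block_thin [281. 255.  53.  86.] 0.6 [[467.0, -317.0, 60.0]]
block_mid [198.  38.  79.  89.] 0.93 [[617.0, -176.0, 60.0]]
block_mid [305.  94.  76.  76.] 0.64 [[619.0, -273.0, 60.0]]
block_mid [ 84.   1. 113.  75.] 0.59 [[614.0, -90.0, 60.0]]
block_thick [ 62. 184. 118. 103.] 0.61 [[448.0, -133.0, 60.0]]
```

View pics/w1.png

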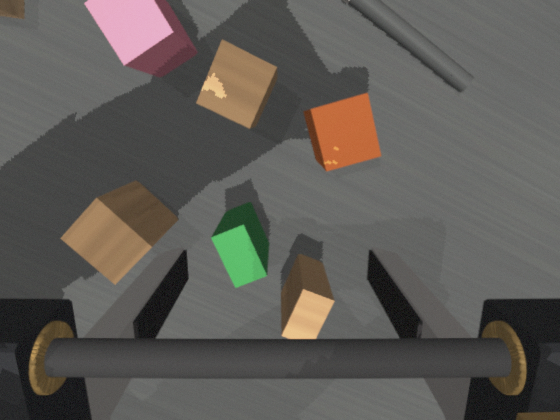

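Wrist view: thin at (308,300), mid at (237,85), thick at (120,235), and green (240,245), orange (342,132) and pink (140,35) are the decoys. Next I fit the thin and mid poses from their silhouettes.

```bash
cat >> h.py <<'E'
from scipy.optimize import minimize
def fitbox(c,P,mask,x0,sx,sy,z0,z1,vmax=420,yaws=np.radians(np.arange(-90,90,15))):
    S=4
    def iou(p):
        h=cv2.convexHull((proj(c,P,box(p[0],p[1],p[2],sx,sy,z0,z1))*S*4).astype(np.int32))
        m=np.zeros((420*S//2,560*S//2),np.uint8)
        cv2.fillConvexPoly(m,h//2,1,shift=2); m=m[:vmax*S//2]
        M=big[:vmax*S//2]
        return 1-(m&M).sum()/(m|M).sum()
    big=cv2.resize(mask.astype(np.uint8),(560*S//2,420*S//2),interpolation=cv2.INTER_LINEAR)
    best=None
    for y in yaws:
        r=minimize(iou,[x0[0],x0[1],y],method="Nelder-Mead",options=dict(initial_simplex=np.array([[x0[0],x0[1],y]]*4)+np.array([[0,0,0],[15,0,0],[0,15,0],[0,0,.25]])))
        if best is None or r.fun<best.fun: best=r
    return best.x,1-best.fun
E
python3 - <<'E'
from h import *
s=manip.read_state();c=manip.camera("wrist");P=pose(c,s)
for t,cen,sy in(("block_thin",(467,-317),30),("block_mid",(617,-176),45)):
    D=[d for d in manip.silhouettes(t,c)]
    d=min(D,key=lambda d:np.hypot(*(w(c,P,[d["rect"][0]+d["rect"][2]/2,d["rect"][1]+d["rect"][3]/2],60)[0][:2]-cen)))
    x,q=fitbox(c,P,d["pixels"],cen,50,sy,0,90,vmax=336 if sy==30 else 420)
    print(t,x.round(1),np.degrees(x[2])%180,q, proj(c,P,box(*x,50,sy,0,90))[4:].round().tolist())
E
```

```text
block_thin [ 4.609e+02 -3.174e+02  1.000e-01] 3.0420198918153996 0.9757274662881477 [[310.0, 344.0], [333.0, 298.0], [302.0, 286.0], [280.0, 333.0]]
block_mid [ 613.4 -178.9    0. ] 0.5107931356768298 0.9639989074023491 [[247.0, 124.0], [274.0, 62.0], [218.0, 34.0], [193.0, 99.0]]
```

Emit:
send_rows(
  series=[
    [[1, 20, -30, 0, -8], [1, 45, -68, 0, -16], [1, 70, -105, 0, -24], [1, 95, -142, 0, -32], [1, 120, -180, 0, -40], [1, 145, -217, 0, -48], [1, 170, -255, 0, -56], [1, 190, -285, 0, -62], [1, 202, -302, 0, -64.2], [1, 202, -302, 0, -64.2]],
  ],
)

```text
clock: 3.5
eef_pos: [588.2, 109.5, 213.4]
eef_rot: [3.142, -0.0, 1.57]
wrist_force: [0.8, -0.1, 0.6]
finger_gap: 94.3
```

Run:
```python
from h import *
s=manip.read_state();c=manip.camera("wrist");save(c,"w2");P=pose(c,s)
print(s["eef_pos"],s["eef_rot"],s["qd"].round(2))
d=manip.silhouettes("crate",c)[0]; a=manip.silhouettes("anvil",c)[0]
print(d["rect"],a["rect"],d["conf"],a["conf"])
m=d["pixels"]|a["pixels"]
x,q=fitbox(c,P,m,(590,158),82,206,0,45,yaws=[-.15,0,.15]);print("crate",x.round(3),q,proj(c,P,box(*x,66,190,45,45))[4:].round().tolist())
```

```text
[588.15628194 109.48033659 213.38220025] [ 3.14158643e+00 -2.24921382e-04  1.57039447e+00] [-0.06 -0.01  0.03 -0.01 -0.    0.01]
[202.5, 22.2, 149.4, 242.9] [227.1, 66.7, 93.6, 125.2] 0.74 0.82
crate [5.92075e+02 1.53699e+02 3.11000e-01] 0.9861264065118506 [[278.0, 255.0], [343.0, 235.0], [284.0, 31.0], [210.0, 57.0]]
```

View pics/w2.png

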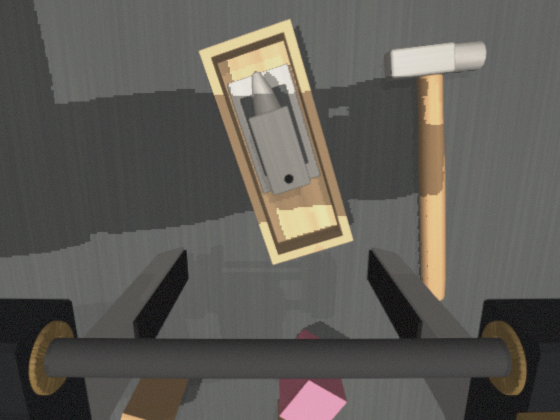

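Wrist view: the crate is turned about 0.31 rad. The anvil foot's far end runs (231,82)-(291,66) and its face's near end (273,193)-(312,183). The gap on the -y side is the larger one.

```bash
cat >> h.py <<'E'
C=np.array([592.1,153.7]);F=.311
def tocrate(X):
    r=np.array([[np.cos(F),np.sin(F)],[-np.sin(F),np.cos(F)]]);return (np.array(X)[...,:2]-C)@r.T
def fromcrate(p):
    r=np.array([[np.cos(F),-np.sin(F)],[np.sin(F),np.cos(F)]]);return np.array(p)@r.T+C
def rel(s,xy,z,yaw):
    """shift in tool axes and roll (deg) from present pose"""
    A=R.from_euler('xyz',s["eef_rot"]).as_matrix();d=A.T@(np.r_[xy,z]-s["eef_pos"])
    return np.round(d,1), round(-np.degrees(yaw-s["eef_rot"][2]),2)
E
python3 - <<'E'
from h import *
s=manip.read_state();c=manip.camera("wrist");P=pose(c,s)
print("face z73",tocrate(w(c,P,[(250,115),(283,106),(312,183),(273,193)],73)).round(1).tolist())
print("foot z22",tocrate(w(c,P,[(231,82),(291,66),(318,177)],22)).round(1).tolist())
print("rim out",tocrate(w(c,P,[(201,51),(291,21),(352,240),(274,263)],45)).round(1).tolist())
print("hole z73",tocrate(w(c,P,[(288,179)],73)))
# grip target: face mid
print(fromcrate([0,0]))
E
```

```text
face z73 [[-15.0, 35.2], [12.7, 33.5], [16.7, -34.2], [-17.6, -32.1]]
foot z22 [[-25.4, 70.4], [31.8, 66.2], [25.9, -40.3]]
rim out [[-39.2, 99.4], [41.0, 97.7], [38.4, -105.2], [-40.9, -104.2]]
hole z73 [[ -1.70992665 -24.59077728]]
[592.1 153.7]
```

Emit:
send_rows(
  series=[
    [[1, -30, 3, 0, 0], [1, -75, 7, 0, 0], [1, -120, 11, 5, 0], [1, -165, 15, 10, 0], [1, -205, 19, 15, 0], [1, -245, 22, 20, 0], [1, -275, 25, 23, 0], [1, -288, 25, 23, 0], [1, -288, 25, 23, 0]],
  ],
)

```text
clock: 4.6
eef_pos: [611.6, -182.2, 190.4]
eef_rot: [-3.141, -0.0, 1.564]
wrist_force: [0.5, 0.1, -0.1]
finger_gap: 94.0
```

Run:
```python
from h import *
s=manip.read_state();c=manip.camera("wrist");save(c,"w3");P=pose(c,s)
print(s["eef_pos"],s["eef_rot"])
for d in manip.silhouettes("block_mid",c):
    x,q=fitbox(c,P,d["pixels"],(613,-179),50,45,0,90,yaws=[-.15,0,.15]);print(d["rect"],d["conf"],x,q,proj(c,P,box(*x,50,45,0,90))[4:].round().tolist(),rel(s,x[:2],61,np.pi/2+x[2]))
```

```text
[ 611.61238328 -182.22445815  190.39881968] [-3.14143568e+00 -9.04777407e-06  1.56407652e+00]
[245.1, 250.7, 83.3, 88.9] 0.84 [ 6.13e+02 -1.79e+02 -1.50e-01] 0.0 [[242.0, 237.0], [306.0, 246.0], [316.0, 189.0], [249.0, 180.0]] (array([  3.2,   1.4, 129.4]), np.float64(8.21))
[248.4, 37.4, 88.5, 93.3] 0.68 [ 6.13e+02 -1.79e+02 -1.50e-01] 0.0 [[242.0, 237.0], [306.0, 246.0], [316.0, 189.0], [249.0, 180.0]] (array([  3.2,   1.4, 129.4]), np.float64(8.21))
[247.0, 166.0, 64.7, 73.1] 0.55 [ 6.14120572e+02 -1.78132274e+02  1.36570326e-02] 0.953732747804266 [[248.0, 241.0], [313.0, 240.0], [313.0, 182.0], [246.0, 184.0]] (array([  4.1,   2.5, 129.4]), np.float64(-1.17))
```

View pics/w3.png

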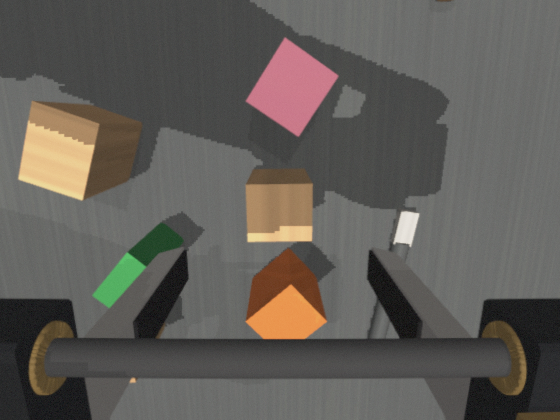

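The mid block (beige) spans (247,184)-(312,241), clear of orange behind and pink ahead. The arm was still settling at the picture, so the commanded pose is already about on target. I descend and grip.

Emit:
send_rows(
  series=[
    [[1, 0, 1, 0, -1], [1, 0, 1, 30, -1], [1, 0, 1, 65, -1], [1, 0, 1, 100, -1], [1, 0, 1, 122, -1], [1, 0, 1, 129, -1], [1, 0, 1, 129, -1], [0.3, 0, 1, 129, -1], [0.3, 0, 1, 129, -1], [0.3, 0, 1, 129, -1]],
  ],
  newtons=25,
)

```text
clock: 5.7
eef_pos: [613.6, -180.5, 62.6]
eef_rot: [3.14, 0.001, 1.585]
wrist_force: [-0.8, 0.2, 0.1]
finger_gap: 73.2
```

Emit:
send_rows(
  series=[
    [[0.3, 0, 0, 0, 0], [0.3, 0, 0, 0, 0], [0.3, 0, 0, 0, 0], [0.3, 0, 0, -20, 0]],
  ],
)

```text
clock: 6.1
eef_pos: [611.8, -179.9, 79.0]
eef_rot: [-3.137, -0.002, 1.585]
wrist_force: [0.8, -0.3, -1.7]
finger_gap: 49.9
```

Emit:
send_rows(
  series=[
    [[0.3, 0, 0, -40, 0], [0.3, 0, 0, -80, 0], [0.3, 0, 0, -110, 0], [0.3, 30, 0, -112, -2], [0.3, 70, 1, -112, -6], [0.3, 110, 2, -112, -10], [0.3, 150, 3, -112, -14], [0.3, 190, 4, -112, -17], [0.3, 230, 4, -112, -17], [0.3, 256, 4, -112, -17]],
  ],
)

```text
clock: 7.1
eef_pos: [613.2, 78.2, 193.3]
eef_rot: [-3.141, -0.0, 1.883]
wrist_force: [0.2, 0.7, -1.0]
finger_gap: 50.4
```

Emit:
send_rows(
  series=[
    [[0.3, 8, 0, 0, 0], [0.3, 10, 0, 0, 0], [0.3, 10, 0, 20, 0], [0.3, 10, 0, 40, 0], [0.3, 10, 0, 40, 0], [0.3, 10, 0, 40, 0]],
  ],
)

```text
clock: 7.7
eef_pos: [610.7, 84.2, 153.9]
eef_rot: [-3.141, 0.0, 1.88]
wrist_force: [0.5, 0.8, -0.9]
finger_gap: 49.8
```

Run:
```python
from h import *
s=manip.read_state();c=manip.camera("wrist");save(c,"w4");P=pose(c,s)
print(s["eef_pos"],s["eef_rot"],s["qd"].round(3),tocrate(s["eef_pos"]),s["wrist_force"])
for d in manip.silhouettes("block_mid",c)[:3]: print(d["rect"],d["conf"])
x=c["img"].copy()
for X,col in((np.r_[box(*C,F,66,190,45,45)[:4]],(255,0,0)),):
    cv2.polylines(x,[proj(c,P,X).round().astype(np.int32)],True,col,1)
q=fromcrate([0,0]);cv2.imwrite("pics/w4b.png",cv2.resize(x[:,:,::-1],None,fx=1.4,fy=1.4))
```

```text
[610.71528003  84.23105981 153.91529534] [-3.14144486e+00  7.58452755e-05  1.88039942e+00] [ 0.006 -0.016 -0.02  -0.001  0.004  0.002] [ -3.5359787  -71.83285569] [ 0.47635078  0.78557183 -0.89652169]
[218.9, 195.6, 120.3, 143.7] 0.65
```

View pics/w4b.png

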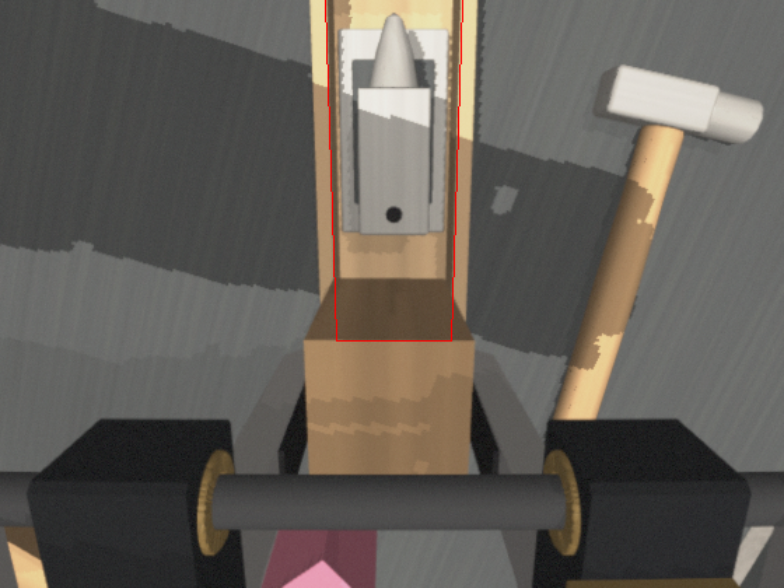

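Picture: the block is gripped straight with its lower front edge at (335..453,280). The anvil foot's near end is at row about 233 and the red crate outline matches the inner rim.

Run:
```python
from h import *
s=manip.read_state();c=manip.camera("wrist");P=pose(c,s);print(c["cx"],c["cy"])
g=lambda p,z:print(z,tocrate(w(c,P,np.array(p)/1.4,z)).round(1).tolist())
g([(335,280),(453,280)],s["eef_pos"][2]-61.5)   # block lower edge front
g([(305,340),(473,340)],s["eef_pos"][2]+28.5)
g([(345,233),(445,233)],22)
g([(359,233),(429,233),(358,88),(432,88)],73)
g([(330,150),(460,150)],45)
```

```text
277.26703058224655 214.69568990538136
93.23705165539417 [[-26.8, -49.3], [27.4, -49.4]]
183.23705165539417 [[-26.6, -47.2], [22.1, -47.3]]
22 [[-27.6, -36.8], [31.1, -37.0]]
73 [[-16.6, -30.3], [17.6, -30.4], [-16.0, 36.1], [17.9, 36.0]]
45 [[-32.6, 9.5], [35.3, 9.4]]
```

Emit:
send_rows(
  series=[
    [[0.3, 3, 2, 0, 0], [0.3, 3, 2, 10, 0], [0.3, 3, 2, 25, 0], [0.3, 3, 2, 40, 0], [0.3, 3, 2, 50, 0], [0.3, 3, 2, 58, 0], [0.3, 3, 2, 66, 0], [0.3, 3, 2, 66, 0]],
  ],
)

```text
clock: 8.65
eef_pos: [611.1, 88.6, 86.3]
eef_rot: [-3.14, -0.0, 1.881]
wrist_force: [0.4, -0.2, -1.7]
finger_gap: 49.9
```

Emit:
send_rows(
  series=[
    [[0.3, 0, 0, 5, 0], [0.3, 0, 0, 10, 0], [0.3, 0, 0, 14, 0], [0.3, 0, 0, 16, 0], [0.3, 0, 0, 16, 0]],
  ],
)

```text
clock: 9.15
eef_pos: [611.4, 88.7, 71.2]
eef_rot: [-3.141, -0.0, 1.881]
wrist_force: [0.2, 0.4, -2.5]
finger_gap: 49.7
```

Emit:
send_rows(
  series=[
    [[0.3, 0, 0, 1, 0], [0.3, 0, 0, 2, 0], [0.3, 0, 0, 2, 0]],
  ],
)

```text
clock: 9.45
eef_pos: [611.6, 88.6, 69.5]
eef_rot: [3.141, 0.0, 1.881]
wrist_force: [0.1, -0.5, -1.9]
finger_gap: 49.6
```

Emit:
send_rows(
  series=[
    [[0.3, 0, 0, 0.5, 0], [0.3, 0, 0, 1, 0], [0.3, 0, 0, 1, 0]],
  ],
)

```text
clock: 9.75
eef_pos: [611.6, 88.6, 69.5]
eef_rot: [3.141, 0.0, 1.882]
wrist_force: [-4.2, -0.8, 9.3]
finger_gap: 50.0
```

Emit:
send_rows(
  series=[
    [[0.3, 0, 0, 0.5, 0], [0.3, 0, 0, 1, 0], [0.3, 0, 0, 1, 0]],
  ],
)

```text
clock: 10.05
eef_pos: [611.7, 88.6, 69.5]
eef_rot: [3.141, 0.0, 1.882]
wrist_force: [-9.8, -1.4, 18.7]
finger_gap: 49.7
```

The block is on the floor (force rises while z stays at 69.5). I ease off, release, then move along the crate with open fingers to straddle the anvil's face.

Emit:
send_rows(
  series=[
    [[0.3, 0, 0, -2, 0], [0.75, 0, 0, -2, 0], [1, 0, 0, -2, 0], [1, 0, 0, -2, 0], [1, 0, 0, -2, 0], [1, 0, 0, -2, 0]],
  ],
)

```text
clock: 10.65
eef_pos: [611.5, 88.7, 69.3]
eef_rot: [-3.141, -0.0, 1.881]
wrist_force: [0.4, -0.7, -0.1]
finger_gap: 86.5
```

Emit:
send_rows(
  series=[
    [[1, 0, 2, 0, 0], [1, 15, 2, 0, 0], [1, 35, 2, 0, 0], [1, 55, 2, 0, 0], [1, 65, 2, 0, 0], [1, 68, 2, 5, 0], [1, 68, 2, 11, 0], [1, 68, 2, 11, 0]],
  ],
)

```text
clock: 11.45
eef_pos: [592.3, 153.4, 57.2]
eef_rot: [-3.14, -0.0, 1.881]
wrist_force: [0.3, -0.1, -0.6]
finger_gap: 93.8
```

Run:
```python
from h import *
s=manip.read_state();c=manip.camera("wrist");save(c,"w5")
print(s["eef_pos"],s["eef_rot"],tocrate(s["eef_pos"]),s["wrist_force"],s["finger_gap"])
```

```text
[592.27380575 153.41106321  57.20846499] [-3.13987175e+00 -1.12313150e-04  1.88098094e+00] [ 0.07705016 -0.32826236] [ 0.30375383 -0.12011738 -0.63642134] 93.83155324097784
```

View pics/w5.png

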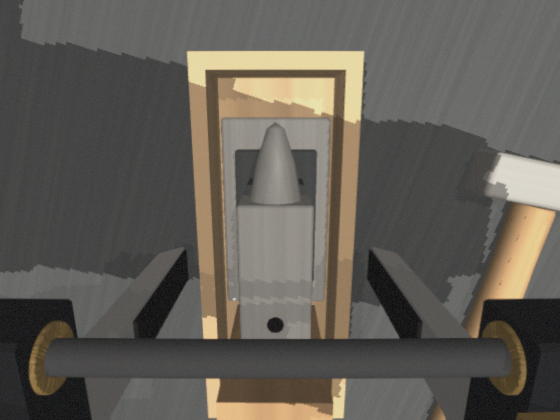

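The fingers straddle the anvil's face (238..314 px wide, around column 276), clear of the rim. I close and slide it toward -y onto the mid block.

Emit:
send_rows(
  series=[
    [[0.25, 0, 0, 0, 0], [0.25, 0, 0, 0, 0], [0.25, 0, 0, 0, 0], [0.25, 0, 0, 0, 0], [0.25, 0, 0, 0, 0], [0.25, 0, 0, 0, 0], [0.25, 0, 0, 0, 0]],
  ],
  newtons=35,
)

```text
clock: 12.2
eef_pos: [592.7, 154.0, 58.5]
eef_rot: [3.142, -0.0, 1.881]
wrist_force: [-0.2, 0.8, -0.4]
finger_gap: 41.3
```

Emit:
send_rows(
  series=[
    [[0.25, -1, 0, 0, 0], [0.25, -3, 0, 0, 0], [0.25, -5, 0, 0, 0], [0.25, -7, 0, 0, 0], [0.25, -8, 0, 0, 0], [0.25, -8, 0, 0, 0]],
  ],
)

```text
clock: 12.8
eef_pos: [595.2, 146.2, 58.4]
eef_rot: [3.142, 0.0, 1.881]
wrist_force: [-0.5, 2.2, -0.7]
finger_gap: 33.7
```

Emit:
send_rows(
  series=[
    [[0.25, 0, 0, 0, 0], [0.25, -1, 0, 0, 0], [0.25, -2, 0, 0, 0], [0.25, -3, 0, 0, 0], [0.25, -3, 0, 0, 0]],
  ],
)

```text
clock: 13.3
eef_pos: [596.1, 143.4, 58.4]
eef_rot: [3.142, 0.0, 1.881]
wrist_force: [-0.4, 3.3, 0.1]
finger_gap: 33.7
```

Emit:
send_rows(
  series=[
    [[0.25, -1, 0, 0, 0], [0.25, -2, 0, 0, 0], [0.25, -2, 0, 0, 0]],
  ],
)

```text
clock: 13.6
eef_pos: [596.7, 141.5, 58.4]
eef_rot: [-3.142, 0.0, 1.881]
wrist_force: [-0.9, 2.5, -0.1]
finger_gap: 33.5
```

Emit:
send_rows(
  series=[
    [[0.25, -1, 0, 0, 0], [0.25, -2, 0, 0, 0], [0.25, -2, 0, 0, 0]],
  ],
)

```text
clock: 13.9
eef_pos: [596.9, 140.7, 58.5]
eef_rot: [-3.142, -0.002, 1.882]
wrist_force: [-3.6, 10.6, 1.7]
finger_gap: 34.0
```

Emit:
send_rows(
  series=[
    [[0.25, -1, 0, 0, 0], [0.25, -1, 0, 0, 0]],
  ],
)

```text
clock: 14.1
eef_pos: [597.1, 140.5, 58.7]
eef_rot: [3.141, -0.003, 1.882]
wrist_force: [-5.3, 14.6, 2.2]
finger_gap: 34.0
```

Run:
```python
from h import *
s=manip.read_state();c=manip.camera("wrist");save(c,"w6")
print(s["eef_pos"],tocrate(s["eef_pos"]),s["wrist_force"],s["finger_gap"])
```

```text
[597.07375753 140.47901441  58.67503359] [  0.689392   -14.10877254] [-5.25016247 14.55436178  2.22457981] 33.960877935227714
```

View pics/w6.png

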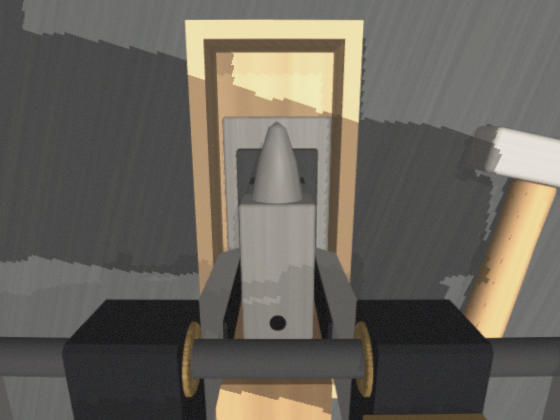

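The gap ahead of the anvil has opened: rim inner edge at row 40, foot end at row 117. I measure it, then ease off, release and rise.

Run:
```python
from h import *
s=manip.read_state();c=manip.camera("wrist");P=pose(c,s)
for p,z in(([(190,22),(361,22)],45),([(205,41),(344,40)],45),([(224,117),(329,117)],22),([(215,52),(334,52)],8),([(242,202),(312,202)],73)): print(z,tocrate(w(c,P,p,z)).round(1).tolist())
```

```text
45 [[-38.6, 102.2], [39.7, 102.1]]
45 [[-32.1, 94.0], [32.2, 94.3]]
22 [[-27.7, 59.9], [29.4, 59.9]]
8 [[-33.5, 95.3], [33.0, 95.2]]
73 [[-14.0, 23.9], [16.3, 23.9]]
```

Emit:
send_rows(
  series=[
    [[0.25, 2, 0, 0, 0], [0.6, 2, 0, 0, 0], [1, 2, 0, 0, 0], [1, 2, 0, 0, 0], [1, 2, 0, 0, 0], [1, 2, 0, 0, 0], [1, 2, 0, -20, 0], [1, 2, 0, -60, 0], [1, 2, 0, -100, 0], [1, 2, 0, -135, 0]],
  ],
)

```text
clock: 15.2
eef_pos: [597.0, 140.6, 195.6]
eef_rot: [3.141, 0.0, 1.881]
wrist_force: [0.3, -0.4, -0.1]
finger_gap: 93.8
```

The gap at +y is 59.9 to 94.7, or 35 mm, as planned (thin goes at crate y ≈ 77). I go for the thin block.

Emit:
send_rows(
  series=[
    [[1, -25, -17, 0, 2], [1, -60, -41, 0, 4], [1, -98, -67, 0, 6], [1, -136, -93, 0, 8], [1, -174, -119, 0, 10], [1, -212, -145, 0, 12], [1, -250, -171, 0, 14], [1, -288, -197, 0, 15], [1, -326, -223, 0, 15], [1, -360, -246, 0, 15]],
  ],
)

```text
clock: 16.2
eef_pos: [471.8, -279.3, 193.7]
eef_rot: [3.141, 0.0, 1.619]
wrist_force: [-0.1, 0.1, -0.0]
finger_gap: 94.3
```

Emit:
send_rows(
  series=[
    [[1, -27, -9, 0, 0], [1, -40, -13, 0, 0], [1, -40, -13, 0, 0], [1, -40, -13, 0, 0], [1, -40, -13, 0, 0]],
  ],
)

```text
clock: 16.7
eef_pos: [462.3, -316.6, 193.5]
eef_rot: [3.141, -0.0, 1.621]
wrist_force: [0.0, 0.6, -0.2]
finger_gap: 93.6
```

Run:
```python
from h import *
s=manip.read_state();c=manip.camera("wrist");save(c,"w7");P=pose(c,s)
print(s["eef_pos"],s["eef_rot"],s["qd"].round(3))
for d in manip.silhouettes("block_thin",c):
    if np.hypot(*(w(c,P,[d["rect"][0]+d["rect"][2]/2,d["rect"][1]+d["rect"][3]/2],60)[0][:2]-[461,-317]))>40: continue
    x,q=fitbox(c,P,d["pixels"],(461,-317),50,30,0,90,yaws=[-.15,0,.15]);print(d["rect"],d["conf"],x,q,proj(c,P,box(*x,50,30,0,90))[4:].round().tolist(),rel(s,x[:2],61,np.pi/2+x[2]))
```

```text
[ 462.29594781 -316.62201455  193.54622618] [ 3.14144433e+00 -7.42427913e-05  1.62110714e+00] [ 0.002 -0.001 -0.001 -0.001 -0.001 -0.003]
[242.2, 177.3, 66.9, 60.6] 0.97 [ 4.61756021e+02 -3.16963088e+02  4.70668796e-02] 0.9733961479839268 [[244.0, 236.0], [308.0, 236.0], [309.0, 198.0], [243.0, 198.0]] (array([ -0.3,  -0.6, 132.5]), np.float64(0.19))
```

View pics/w7.png

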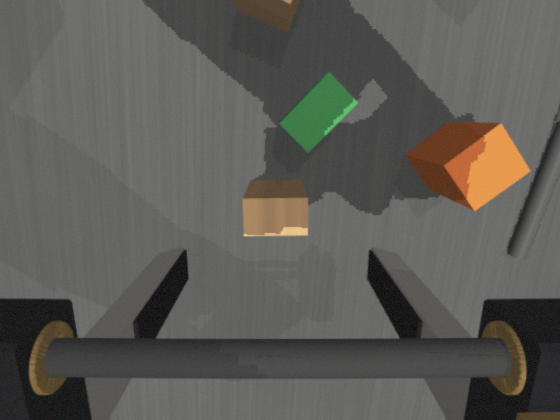

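The thin block (beige, (243,198)-(308,236)) sits centred under the tool, with green ahead of it and clear. I descend and grip.

Emit:
send_rows(
  series=[
    [[1, 0, -0.5, 30, 0], [1, 0, -0.5, 70, 0], [1, 0, -0.5, 105, 0], [1, 0, -0.5, 126, 0], [1, 0, -0.5, 132, 0], [1, 0, -0.5, 132, 0], [0.3, 0, -0.5, 132, 0], [0.3, 0, -0.5, 132, 0], [0.3, 0, -0.5, 132, 0], [0.3, 0, -0.5, 132, 0]],
  ],
  newtons=25,
)

```text
clock: 17.8
eef_pos: [461.4, -318.1, 62.1]
eef_rot: [3.141, 0.001, 1.62]
wrist_force: [-0.2, 0.4, 0.6]
finger_gap: 65.3
```

Emit:
send_rows(
  series=[
    [[0.3, 0, 0, 0, 0], [0.3, 0, 0, 0, 0], [0.3, 0, 0, 0, 0], [0.3, 0, 0, -15, 0], [0.3, 0, 0, -50, 0], [0.3, 0, 0, -90, 0], [0.3, 0, 0, -125, 0], [0.3, 0, 0, -132, 0]],
  ],
)

```text
clock: 18.6
eef_pos: [462.3, -318.7, 198.7]
eef_rot: [3.136, 0.005, 1.62]
wrist_force: [0.1, 1.0, -0.6]
finger_gap: 49.9
```

Emit:
send_rows(
  series=[
    [[0.3, 25, 6, 0, 0], [0.3, 65, 16, 0, -2], [0.3, 108, 27, 0, -4], [0.3, 152, 38, 0, -6], [0.3, 196, 49, 0, -8], [0.3, 240, 60, 0, -10], [0.3, 284, 71, 0, -12], [0.3, 328, 82, 0, -14], [0.3, 372, 93, 0, -15], [0.3, 416, 104, 0, -15]],
  ],
)

```text
clock: 19.6
eef_pos: [544.6, 104.6, 193.4]
eef_rot: [-3.141, -0.0, 1.882]
wrist_force: [0.7, -1.6, -0.7]
finger_gap: 49.6
```

Run:
```python
from h import *
s=manip.read_state();print(s["eef_pos"],s["eef_rot"],rel(s,(568.7,227.4),155,F+np.pi/2))
```

```text
[544.56972114 104.57396968 193.43819249] [-3.14113930e+00 -2.81180737e-05  1.88216999e+00] (array([109.5,  60.6,  38.4]), np.float64(0.02))
```

Emit:
send_rows(
  series=[
    [[0.3, 35, 20, 0, 0], [0.3, 70, 40, 0, 0], [0.3, 98, 55, 5, 0], [0.3, 109, 61, 20, 0], [0.3, 110, 61, 38, 0], [0.3, 110, 61, 38, 0], [0.3, 110, 61, 38, 0], [0.3, 110, 61, 38, 0]],
  ],
)

```text
clock: 20.4
eef_pos: [569.6, 225.5, 156.4]
eef_rot: [3.141, 0.0, 1.881]
wrist_force: [0.3, -0.4, -0.5]
finger_gap: 49.9
```

Run:
```python
from h import *
s=manip.read_state();c=manip.camera("wrist");save(c,"w8");P=pose(c,s)
print(s["eef_pos"],s["eef_rot"],s["qd"].round(3),tocrate(s["eef_pos"]))
sd=manip.camera("side");save(sd,"s8")
a=c["img"][:340];b=cv2.resize(sd["img"][170:270,220:320],(340,340),interpolation=cv2.INTER_CUBIC)
cv2.imwrite("pics/m8.png",cv2.resize(np.hstack([a,b])[:,:,::-1],None,fx=.88,fy=.88))
```

```text
[569.59847455 225.5021056  156.38404427] [3.14052460e+00 3.82902576e-05 1.88065523e+00] [ 0.003 -0.004 -0.003 -0.001 -0.003  0.001] [ 0.55013796 75.24332771]
```

View pics/m8.png

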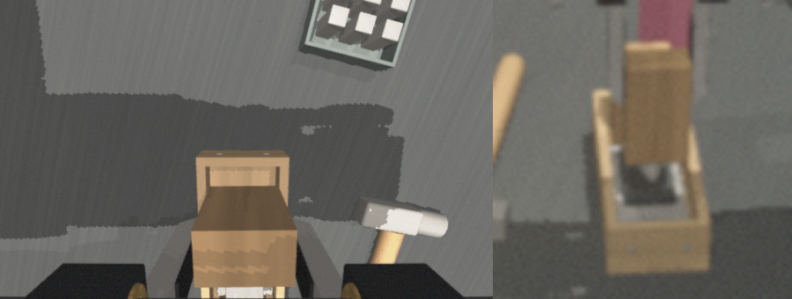

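Wrist half: block's lower front edge at (203..288,187), rim's inner far edge at row about 166. The block is over the +y gap. I measure the offset.

Run:
```python
from h import *
s=manip.read_state();c=manip.camera("wrist");P=pose(c,s);k=.88
g=lambda p,z:print(round(z),tocrate(w(c,P,np.array(p)/k,z)).round(1).tolist())
g([(203,187),(288,187)],s["eef_pos"][2]-61.8)
g([(194,230),(297,230)],s["eef_pos"][2]+28.2)
g([(207,166),(278,166)],45); g([(197,151),(289,151)],45)
im=c["img"][150:300,190:350];cv2.imwrite("pics/c8.png",cv2.resize(im[:,:,::-1],(640,600),interpolation=cv2.INTER_CUBIC))
```

```text
95 [[-29.0, 89.3], [33.8, 89.1]]
185 [[-22.3, 91.6], [26.0, 91.5]]
45 [[-31.3, 95.7], [31.3, 95.5]]
45 [[-39.6, 109.0], [40.6, 108.8]]
```

View pics/c8.png

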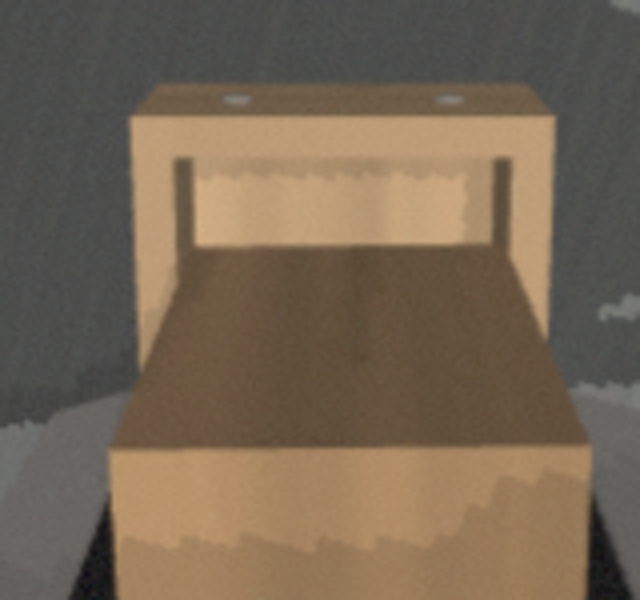

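Crop: outer rim edge at row 115, inner rim edge at row 157, block's lower front edge at row 247, all square to each other.

Run:
```python
from h import *
s=manip.read_state();c=manip.camera("wrist");P=pose(c,s)
g=lambda p,z:print(round(z),tocrate(w(c,P,np.array(p)/4+[190,150],z)).round(1).tolist())
b=s["eef_pos"][2]-61.8
g([(190,247),(507,247)],b+4); g([(190,247),(507,247)],b)
g([(111,448),(590,448)],b+90)
g([(131,115),(554,115)],45); g([(175,157),(511,157)],45)
```

```text
98 [[-24.2, 90.9], [26.4, 90.8]]
94 [[-24.6, 89.9], [26.8, 89.8]]
184 [[-23.5, 91.4], [26.0, 91.3]]
45 [[-40.7, 103.6], [40.7, 103.4]]
45 [[-32.5, 95.3], [32.7, 95.2]]
```

Emit:
send_rows(
  series=[
    [[0.3, 1.5, -1, 0, 0], [0.3, 1.5, -1, 10, 0], [0.3, 1.5, -1, 25, 0], [0.3, 1.5, -1, 40, 0], [0.3, 1.5, -1, 52, 0], [0.3, 1.5, -1, 60, 0], [0.3, 1.5, -1, 66, 0], [0.3, 1.5, -1, 66, 0]],
  ],
)

```text
clock: 21.4
eef_pos: [567.6, 227.1, 88.6]
eef_rot: [-3.141, -0.0, 1.881]
wrist_force: [0.3, 0.6, -1.1]
finger_gap: 49.8
```

Emit:
send_rows(
  series=[
    [[0.3, 0, 0, 4, 0], [0.3, 0, 0, 8, 0], [0.3, 0, 0, 12, 0], [0.3, 0, 0, 16, 0], [0.3, 0, 0, 16, 0]],
  ],
)

```text
clock: 21.9
eef_pos: [567.6, 227.1, 72.8]
eef_rot: [-3.141, 0.0, 1.881]
wrist_force: [0.4, -0.3, -1.4]
finger_gap: 49.9
```

Emit:
send_rows(
  series=[
    [[0.3, 0, 0, 1, 0], [0.3, 0, 0, 2, 0], [0.3, 0, 0, 3, 0], [0.3, 0, 0, 3.5, 0], [0.3, 0, 0, 3.5, 0]],
  ],
)

```text
clock: 22.4
eef_pos: [567.8, 227.2, 69.9]
eef_rot: [-3.142, 0.0, 1.881]
wrist_force: [0.1, -0.5, -0.8]
finger_gap: 50.2
```

Emit:
send_rows(
  series=[
    [[0.3, 0, 0, 0.5, 0], [0.3, 0, 0, 1, 0], [0.3, 0, 0, 1, 0]],
  ],
)

```text
clock: 22.7
eef_pos: [567.9, 227.2, 69.5]
eef_rot: [3.141, -0.0, 1.881]
wrist_force: [-3.0, -1.8, 4.3]
finger_gap: 49.8
```

Emit:
send_rows(
  series=[
    [[0.3, 0, 0, 0.5, 0], [0.3, 0, 0, 0.5, 0]],
  ],
)

```text
clock: 22.9
eef_pos: [567.9, 227.2, 69.5]
eef_rot: [3.141, 0.0, 1.882]
wrist_force: [-4.3, -1.7, 9.2]
finger_gap: 49.7
```

It is on the floor, at the same 69.5 as the mid block. I release, rise straight up and back off for a check.

Emit:
send_rows(
  series=[
    [[0.3, 0, 0, -1.2, 0], [0.7, 0, 0, -1.2, 0], [1, 0, 0, -1.2, 0], [1, 0, 0, -1.2, 0], [1, 0, 0, -1.2, 0], [1, 0, 0, -1.2, 0], [1, 0, 0, -20, 0], [1, 0, 0, -60, 0], [1, 0, 0, -100, 0], [1, 0, 0, -145, 0]],
  ],
)

```text
clock: 23.9
eef_pos: [567.4, 227.0, 214.5]
eef_rot: [-3.14, -0.0, 1.881]
wrist_force: [-0.3, 0.8, 0.3]
finger_gap: 93.8
```

Emit:
send_rows(
  series=[
    [[1, -30, 0, -5, 0], [1, -70, 0, -10, 0], [1, -110, 0, -15, 0], [1, -130, 0, -20, 0], [1, -130, 0, -20, 0], [1, -130, 0, -20, 0]],
  ],
)

```text
clock: 24.5
eef_pos: [607.5, 103.6, 233.3]
eef_rot: [-3.141, -0.0, 1.881]
wrist_force: [-0.1, -0.4, -1.0]
finger_gap: 94.0
```

Run:
```python
from h import *
s=manip.read_state();c=manip.camera("wrist");P=pose(c,s);save(c,"w9");print(s["eef_pos"],s["finger_gap"])
for t,cen,sy in(("block_thin",fromcrate([0,77]),30),("block_mid",fromcrate([0,-73]),45)):
  for z in(8,):
    for d in manip.silhouettes(t,c)[:4]:
        r=d["rect"];print(t,np.round(r),round(d["conf"],2),tocrate(w(c,P,[r[0]+r[2]/2,r[1]+r[3]/2],80)).round().tolist())
for zz in(98,):
    for y,sy in((79,30),(-72,45)): print(proj(c,P,box(*fromcrate([0,y]),F,50,sy,98,98))[:4].round().tolist())
```

```text
[607.47082456 103.58325087 233.27435972] 94.00848262931589
block_thin [247.  22.  65.  55.] 0.94 [[2.0, 75.0]]
block_mid [200. 313.  65.  96.] 0.96 [[-46.0, -218.0]]
block_mid [249. 184.  58.  70.] 0.75 [[1.0, -68.0]]
[[245.0, 61.0], [309.0, 61.0], [310.0, 19.0], [244.0, 19.0]]
[[249.0, 253.0], [306.0, 253.0], [307.0, 203.0], [248.0, 204.0]]
```

Run:
```python
from h import *
s=manip.read_state();c=manip.camera("wrist");P=pose(c,s)
for t,y,sy,z0 in(("block_thin",78,30,40),("block_mid",-72,45,40)):
    D=manip.silhouettes(t,c)
    d=min(D,key=lambda d:np.hypot(*(w(c,P,[d["rect"][0]+d["rect"][2]/2,d["rect"][1]+d["rect"][3]/2],80)[0][:2]-fromcrate([0,y]))))
    for zt in(98,106):
        x,q=fitbox(c,P,d["pixels"],fromcrate([0,y]),50,sy,z0,zt,yaws=[F]);print(t,zt,tocrate(x[:2]).round(1),x[2].round(3),round(q,3))
for n in("scene","side"):
    c=manip.camera(n)
    for t in("hammer","chisel","stamp_tin","block_thick","block_mid","block_thin"): print(n,t,[np.round(d["rect"]).tolist() for d in manip.find_in(t,c)[:3]])
```

```text
block_thin 98 [ 0.7 77.3] 0.33 0.944
block_thin 106 [ 0.6 75.7] 0.329 0.947
block_mid 98 [ -0.1 -71.4] 0.31 0.958
block_mid 106 [  0.4 -68.5] 0.309 0.915
scene hammer [[232.0, 253.0, 112.0, 48.0]]
scene chisel [[117.0, 203.0, 52.0, 31.0]]
scene stamp_tin [[404.0, 250.0, 56.0, 43.0], [286.0, 192.0, 19.0, 35.0]]
scene block_thick [[232.0, 136.0, 29.0, 47.0]]
scene block_mid [[218.0, 183.0, 27.0, 42.0], [159.0, 160.0, 24.0, 40.0], [287.0, 194.0, 18.0, 35.0]]
scene block_thin [[197.0, 140.0, 22.0, 36.0], [352.0, 203.0, 16.0, 33.0]]
side hammer [[190.0, 192.0, 42.0, 58.0]]
side chisel [[248.0, 139.0, 25.0, 28.0]]
side stamp_tin [[207.0, 269.0, 50.0, 52.0]]
side block_thick [[327.0, 156.0, 24.0, 36.0]]
side block_mid [[260.0, 184.0, 22.0, 34.0], [281.0, 132.0, 22.0, 28.0], [267.0, 158.0, 25.0, 33.0]]
side block_thin [[325.0, 141.0, 21.0, 32.0], [266.0, 220.0, 21.0, 26.0]]
```

All is in place and the bystanders have not moved. I hand in.

```bash
python3 -c "
from cell import manip
print(manip.sign_off())"
```

```text
the job is handed in; nothing more can be done
None
```

I packed the anvil: `block_mid` (45 mm) stands in the gap at its -y end and `block_thin` (30 mm) in the gap at its horn end. That leaves about 5 mm of free length in total. I handed the job in at roughly 25 s of robot time.

- **How it went:** I lowered the mid block into the larger gap first. I then gripped the anvil by its face and slid it about 14 mm towards the mid block until it stalled against it (about 15 N). That left a measured gap of about 35 mm at the horn end for the thin block.
- **On the floor:** Each block went down until the arm stopped lowering and the wrist force rose, at the same height (69.5 mm) for both, and I released it there.
- **Final check of the blocks:** Outline fits in the wrist image put both at their places along the crate, upright and lined with it to within about 0.02 rad. The fit matched a fully lowered block clearly for the mid one. For the thin one it did not tell the floor from 8 mm above it (0.944 against 0.947), so its seating rests on the force contact.
- **Bystanders:** The hammer, chisel, stamp tin and third block were found where they started, within the networks' scatter of a few pixels.
- **Not done:** I could not view the last wrist picture because the 12-picture limit was reached, so the end state was checked by numbers only.

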